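# Feed a frame bar home under the press's hold-down spring

### The job

Feed the dark grey aluminium frame bar into the bench press: put the fingertips on the bar's top face in the open stretch of the guide, press down hard and slide it towards the press head, so that its end passes under the leaf spring and comes fully home against the end stop below the punch. Do not grip or lift anything, leave the bar lying flat in its guide under the spring, leave the tools and parts around it where they are, and finish with the hand clear.

Things in the scene. Friction and masses are not known exactly. Their poses are not given: they have to be found in the camera images.
- press: Fixed cream bench press with its straight feed guide. Origin on the table, under the middle of the guide's open stretch; +x: feed direction, along the guide to the press head; +z up. Along x: -250 to -100 mm a cover plate (top 59 mm over the table) roofs the guide and hides the bar's tail; -100 to +109 mm the guide is open; a 78 mm high spring bracket follows; the end stop is at +185 mm.
- stop_face (a point): Point on the end stop's face that the bar's front end meets: 185 mm ahead of the press's origin, 46 mm above the table. Rigid: once the bar is home, the fingertips just slip on it.
- head_edge (a point): Nearest point of the press head's overhang, over the guide's centre line: 137 mm ahead of the press's origin, 215 mm above the table. From here forward, arm and cylinder (75 mm dia.) fill 215 to 380 mm above the table: keep the gripper and wrist back from it. Fingertips pressing no farther forward than x = +60 mm in press coordinates stay clear.
- bar: Loose aluminium frame bar, coated matt dark grey, 320 x 30 x 12 mm, about 0.2 kg, lying lengthwise in the guide. Origin: centre of its underside, 40 mm above the table; +x: towards its front end (feed direction). Its top (52 mm above the table) stands 3 mm proud of the guide's side strips (8 mm thick, 32 mm apart), reachable only in the open stretch. Home, its origin is at x = +25 mm of the press.
- bar_nose (a point): Centre of the bar's front end face, 160 mm ahead of the bar's origin, 6 mm above its underside; it starts 78 to 108 mm short of the stop. The bar runs easily in the guide (friction 0.12); fingertips pressed on its matt top, 80 mm or more behind the front end, grip it (friction about 0.8). Lifting the leaf spring takes some 7 N along the guide. Press with 18 to 24 N; under 8 N the tips slip.
- leaf (a joint): Leaf-spring hold-down: a 22 x 57 mm spring-steel strip clamped under the bracket, sloping down in the feed direction to its free tip at x = +167 mm in press coordinates. Value: upward bend in rad, 0 = at rest with its tip 6 mm below the level of the bar's top; about 0.12 when it rides on the bar, bearing on it with about 13 N.
- key_bin: Teal plastic bin of corner keys, 131 x 95 x 80 mm, standing beyond the guide. Not to be moved. Origin under its centre.
- key_a: Loose black L-shaped corner key, legs about 40 mm, 8 mm high, beside the guide. Not to be moved.
- key_b: Another loose corner key, same shape, on the robot's side of the guide. Not to be moved.
- screwdriver: Screwdriver, 190 mm long, yellow handle, lying on the robot's side. Not to be moved.
- cutters: Cutters with red handles, 150 mm long, lying on the robot's side. Not to be moved.
- mallet: Mallet with a wooden handle, 270 mm long, lying beyond the press. Not to be moved.
- offcut: Offcut of the same bar section, 110 x 30 x 12 mm, lying on the table beyond the guide. Not the bar to feed; not to be moved.
- rivet_jar: Jar, 52 mm dia., 65 mm high, near the tail end of the guide. Not to be moved.

How it is judged:
By the outcome, as a careful person would: the job done as asked, in the order asked, and still so for the second after the job is handed in, with the robot touching nothing.
It also fails if it takes over 42 s, if anything falls off the work surface, if the arm or the gripper's body presses on something with over 40 N, if the wrist force passes 120 N, or if a joint passes its speed limit or range.

### The arm

A 6-joint arm with a two-finger parallel gripper is mounted at the origin on the work surface. World frame = base frame: x ahead of the robot, y to its left, z up, the work surface at z = 0. Lengths are in m, angles in rad, forces in N, time in s.
With the tool pointing down it reaches from about 0.375 to 0.9 m from the base axis. Payload 3.1 kg.
Tool frame: the origin (TCP) lies at the very end of the fingers, on their centre line; the grasp point (between the pads) lies 19 mm behind it; x points along the fingers, y is the direction in which the jaws open and shut, and the axes are right-handed (so a half turn about x gives the same grasp; the last joint's range is limited). The gripper opens to 85 mm and grips with 20 to 120 N. Pads are 22 mm wide; open, the fingers measure 114 mm over their backs; the gripper's body (76 mm by 85 mm) begins 54 mm behind the grasp point. The pads swing forward as they close: fully open they stand 13 mm farther back than shut.
Start: joints at [-1.315, 0.527, 1.433, -0, 1.181, -0.178], TCP at [0.263, -0.567, 0.231] pointing down, gripper open.
Joint ranges: [-3.08, 3.08], [-0.75, 2.2], [0.22, 2.44], [-1.43, 4.57], [0, 2.65], [-2.85, 2.85]. Speed limits (rad/s): [2.79, 2.79, 3.14, 3.14, 3.14, 3.14].

### API

Orientations are given as a unit quaternion [x, y, z, w].
In Python, from station import manip gives the robot as it stands.
- The arm moves only by the shell command python3 -m jog 'ROWS' [FORCE]. ROWS is a JSON object of lists of equal length, an entry for each row: "linear": the shift along the tool's x, y, z in cm, a list of three; "twist": the turn about the tool's x in rad; "claw": the opening, from -1 (shut) to 1 (fully open). A call has 1 to 20 rows; each row is the pose to reach, as a shift and turn from the pose commanded when the call began, along the tool's axes at that moment; what a row does not reach only later rows make up. A row lasts 1/12 s, in which the tool goes at most 41.7 mm and 7.16 degrees, less where a joint would pass 70% of its speed; a pose out of reach is approached as far as the arm can. A call with a gripper value outside its range is refused whole. The fingers move at their own pace and stop on an object; FORCE is the grip in N (left out, the last holds). Time passes only in rows, so rows that repeat a pose let the fingers close. It gives the time, the measured TCP pose, the force and the opening at its end, in the units of the state.
- manip.sense(): the state, without advancing time (a new reading comes with each control period).
- manip.snapshot(name): name is "scene" or "top"; returns a dict with "pixels" (420x560x3 uint8, red, green, blue), "camera_matrix" (3x3 intrinsics, pixels), "R" (3x3) and "t" (3): a world point X has camera coordinates R X + t. Camera axes: x right, y down, z forward; pixel columns grow to the right and rows downward; lengths in m; the calibration is good to about 2 mm. A picture is of the moment at which its call begins. There is no depth.
- manip.sign_off(): hands the job in, once; it reports no verdict.
The state is a dict: "t": time; "q": joint angles; "qd": joint speeds; "tau": joint torques, N m; "tcp_pos": TCP position; "tool_rot": TCP orientation; "force": force on the tool from outside, world axes, zero at the start; "ft_torque": the same for the moment, N m; "finger_gap": opening from 0.0 (shut) to 1.0 (fully open).
Only numpy, scipy, OpenCV 4.12 (cv2) and the standard library are available. Lean on these libraries where they do the work, as an engineer would, in place of code of your own. Each camera call takes 0.05 s, during which the arm holds its last target.

## Working session

There is one attempt and no reset: what is moved stays moved. The work goes in short steps, Python scripts to look and compute and a shell command to move; the robot and the scene stay as the last step left them, time stands still between calls to the robot, and variables do not carry over. Pictures are saved under pics/ and viewed, and the job is handed in when it is done.

```bash
mkdir -p pics; ls; cat > h.py <<'E'
from station import manip
import cv2, numpy as np
def snap(n,f):
    d=manip.snapshot(n); cv2.imwrite('pics/'+f,cv2.cvtColor(np.array(d["pixels"]),cv2.COLOR_RGB2BGR))
    np.savez('pics/'+f+'.npz',K=d["camera_matrix"],R=d["R"],t=d["t"]); return d
def ray(f,uv,z):
    d=np.load('pics/'+f+'.npz'); K,R,t=d['K'],d['R'],d['t']
    C=-R.T@t; v=R.T@np.linalg.inv(K)@np.array([uv[0],uv[1],1.]); return C+v*(z-C[2])/v[2]
def proj(f,X):
    d=np.load('pics/'+f+'.npz'); p=d['K']@(d['R']@np.array(X)+d['t']); return p[:2]/p[2]
E
python3 - <<'E'
from h import *
for n in("scene","top"):
    d=snap(n,n+'0.png'); print(-np.array(d["R"]).T@d["t"])
s=manip.sense(); print(s)
E
```

```text
pics
[ 0.96984437 -0.36554097  0.64807616]
[0.37925181 0.1067037  1.20813505]
{'t': 0.1, 'q': array([-1.31449973e+00,  5.28347516e-01,  1.43375841e+00, -6.98081488e-07,
        1.18140922e+00, -1.78521086e-01]), 'qd': array([ 0.00294689, -0.00233711, -0.00214683,  0.00129224, -0.00032752,
       -0.00048705]), 'tau': array([-3.85066651e-04, -4.43304527e+01, -1.78586680e+01, -2.45695792e-04,
        3.86085041e-03, -4.28562188e-06]), 'tcp_pos': array([ 0.26312901, -0.56621017,  0.23045227]), 'tool_rot': array([-0.69043424, -0.15320227,  0.69048755, -0.15184391]), 'force': array([-0.5006733 ,  0.46937947,  0.76216653]), 'ft_torque': array([-0.03090216,  0.01447708,  0.01052054]), 'finger_gap': 0.9979204114183058}
```

View pics/scene0.png

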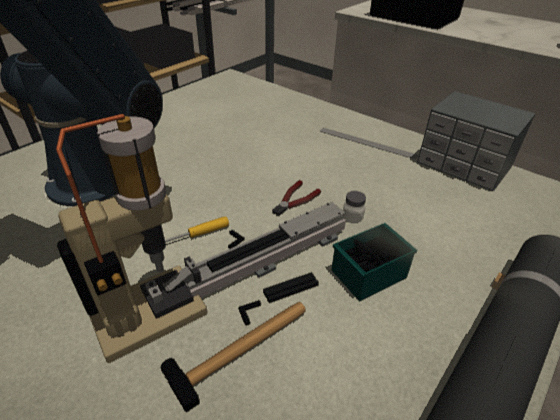

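View pics/top0.png

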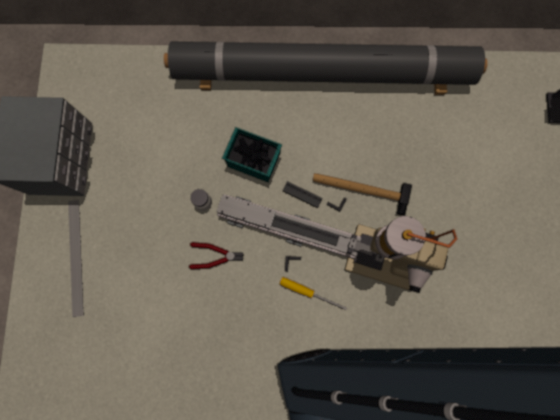

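The scene view shows the press at left (head around 130,170) and the guide running to the cover at about (320,220). In the top view, the guide runs from (220,205) to (360,250), with the press head at (400,240). Next I'll zoom in on the guide in both.

```bash
python3 - <<'E'
from h import *
a=cv2.imread('pics/top0.png')[180:290,200:360]; cv2.imwrite('pics/topz.png',cv2.resize(a,None,fx=5,fy=5,interpolation=cv2.INTER_CUBIC))
a=cv2.imread('pics/scene0.png')[190:330,130:360]; cv2.imwrite('pics/scz.png',cv2.convertScaleAbs(cv2.resize(a,None,fx=3.4,fy=3.4,interpolation=cv2.INTER_CUBIC),alpha=1.6))
for uv in[(220,205),(360,250),(280,210)]: print(ray('top0.png',uv,.05))
E
```

```text
[0.60461428 0.29276386 0.05      ]
[ 0.49406166 -0.0800555   0.05      ]
[0.59506551 0.13194181 0.05      ]
```

View pics/topz.png

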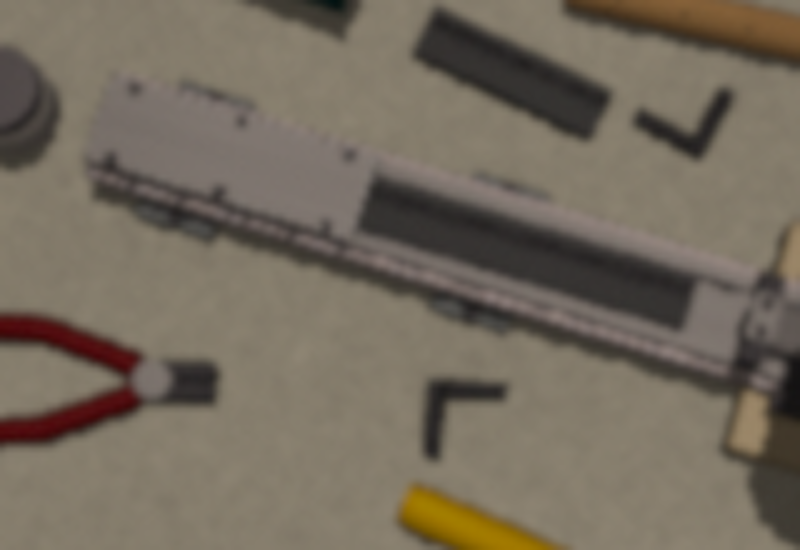

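View pics/scz.png

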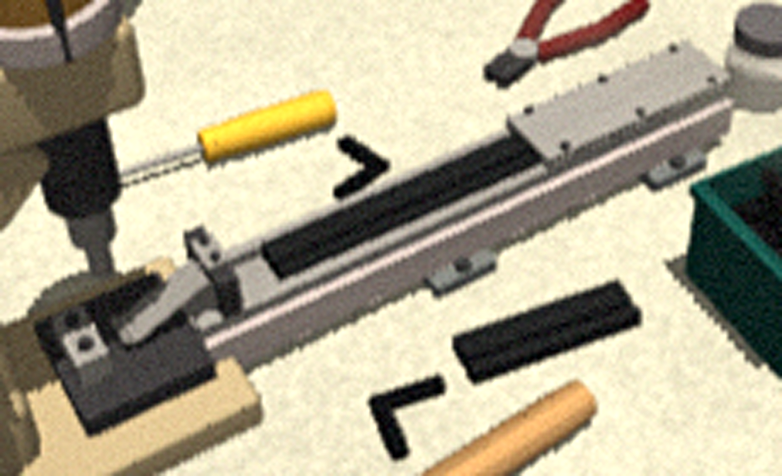

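The zooms show the cover plate with corners at about (112,76), (90,165), (345,236) and (374,158) in the top zoom. The bar's front edge runs from (694,283) to (683,328), and the bar enters under the cover at about x=365.

```bash
python3 - <<'E'
from h import *
f=lambda u,v,z: ray('top0.png',(200+(u+.5)/5-.5,180+(v+.5)/5-.5),z)
A=f(112,76,.059);B=f(90,165,.059);C=f(345,236,.059);D=f(374,158,.059)
print("cover",A,B,C,D,"len",np.linalg.norm(A-D),np.linalg.norm(B-C),"w",np.linalg.norm(A-B),np.linalg.norm(C-D))
N1=f(694,283,.052);N2=f(683,328,.052);print("nose",N1,N2,np.linalg.norm(N1-N2))
M1=f(377,179,.052);M2=f(360,229,.052);print("bar tail vis",M1,M2)
d1=(N1+N2-M1-M2)/2; print("bar dir",np.arctan2(d1[1],d1[0]),np.linalg.norm(d1))
d2=(C+D-A-B)/2;print("cover dir",np.arctan2(d2[1],d2[0]))
g=lambda u,v,z: ray('scene0.png',(130+(u+.5)/3.4-.5,190+(v+.5)/3.4-.5),z)
print("scene nose",g(263,243,.052),g(284,279,.052)); print("scene cover",g(508,118,.059),g(548,167,.059),g(678,43,.059),g(730,84,.059))
print("scene stop?")
E
```

```text
cover [0.63067854 0.28744694 0.059     ] [0.58222841 0.29659247 0.059     ] [0.54778195 0.16039901 0.059     ] [0.58979114 0.1464466  0.059     ] len 0.14680897245975166 0.14048208827339348 w 0.04930574157786854 0.044265581125945364
nose [ 0.52862394 -0.02335539  0.052     ] [ 0.50478114 -0.01771731  0.052     ] 0.02450035190388553
bar tail vis [0.57978792 0.14474984 0.052     ] [0.5527487  0.15292011 0.052     ]
bar dir -1.8554923866034916 0.17647495973591992
cover dir -1.8361602013439962
scene nose [ 0.50389884 -0.0164438   0.052     ] [ 0.53396008 -0.02775274  0.052     ]
scene cover [0.54622631 0.15720623 0.059     ] [0.59429359 0.13816856 0.059     ] [0.5843633  0.29391749 0.059     ] [0.63549311 0.2800427  0.059     ]
scene stop?
```

Both cameras agree to about 4 mm. The bar's nose is at roughly press x = +76 mm, so it has about 108 mm to travel. Next I'll work out the move in tool axes.

```bash
cat >> h.py <<'E'
from scipy.spatial.transform import Rotation as Ro
DIR=np.array([-0.2785,-0.9604,0]);O=np.array([0.540,0.052,0]);LAT=np.array([-DIR[1],DIR[0],0])
def px(X): X=np.array(X)-O; return np.round([X@DIR*1000,X@LAT*1000,X[2]*1000],1)
def P(a,b,c): return O+DIR*a/1000+LAT*b/1000+np.array([0,0,c/1000])
def st():
    s=manip.sense(); R=Ro.from_quat(s['tool_rot']).as_matrix()
    print('t',round(s['t'],2),'tcp',s['tcp_pos'].round(4),'press',px(s['tcp_pos']),'F',s['force'].round(1),'gap',round(s['finger_gap'],3),'q',s['q'].round(2)); print(R.round(3)); return s,R
def go(target):
    s,R=st(); print('cm in tool:',(R.T@(np.array(target)-s['tcp_pos'])*100).round(2)); y=R[:,1]
    a=np.arctan2(y[1],y[0]); g=np.arctan2(DIR[1],DIR[0]); 
    for k in(0,.5,1,1.5): print('twist for y||guide+%g*pi'%k, -((g+k*np.pi-a+np.pi)%(2*np.pi)-np.pi))
E
python3 - <<'E'
from h import *
go(P(-65,0,550))
# refine/verify: reproject model in both views
for f in('scene0.png','top0.png'):
    im=cv2.imread('pics/'+f)
    def L(a,b,c): cv2.line(im,*[tuple(int(round(q*8)) for q in proj(f,P(*x))) for x in(a,b)],c,1,cv2.LINE_AA,3)
    for s in(-15,15): L((-100,s,52),(76,s,52),(0,255,0))
    for x in(-100,-250): L((x,-24,59),(x,24,59),(0,0,255))
    L((76,-15,52),(76,15,52),(0,255,0)); L((185,-16,46),(185,16,46),(255,0,0)); L((109,-20,78),(109,20,78),(255,255,0)); L((137,-40,215),(137,40,215),(255,0,255))
    a=im[190:330,130:360] if f[0]=='s' else im[180:290,200:420]
    cv2.imwrite('pics/ov_'+f,cv2.resize(a,None,fx=3.4,fy=3.4,interpolation=cv2.INTER_CUBIC))
E
```

```text
t 0.1 tcp [ 0.2631 -0.5662  0.2305] press [670.8 -93.7 230.5] F [-0.5  0.5  0.8] gap 0.998 q [-1.31  0.53  1.43 -0.    1.18 -0.18]
[[-0.     0.421 -0.907]
 [ 0.002 -0.907 -0.421]
 [-1.    -0.002 -0.   ]]
cm in tool: [-31.84 -49.36 -55.43]
twist for y||guide+0*pi 0.717060327032705
twist for y||guide+0.5*pi -0.8537359997621916
twist for y||guide+1*pi -2.424532326557088
twist for y||guide+1.5*pi 2.2878566538276015
```

View pics/ov_scene0.png

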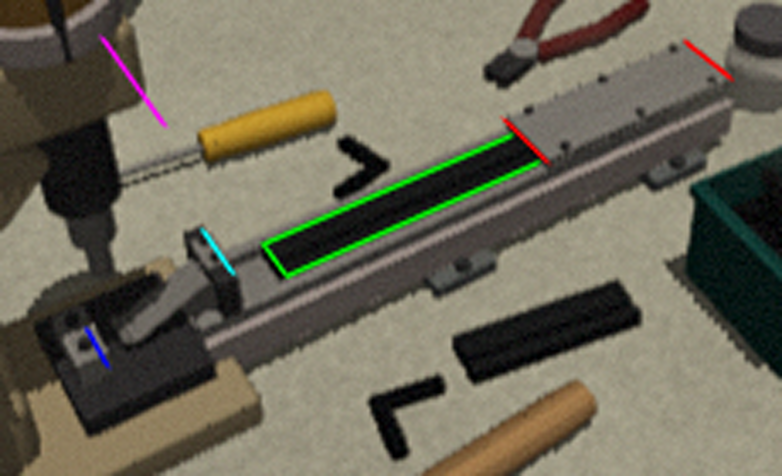

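View pics/ov_top0.png

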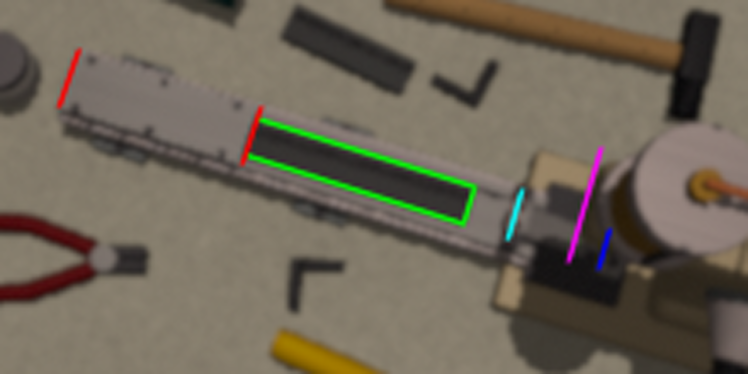

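The model overlay matches the bar, cover, bracket and stop in both views. I'll raise the hand first, shut the gripper, then cross above the press head.

```bash
python3 -m jog '{"linear":[[-4,0,0],[-8,0,0],[-12,0,0],[-16,0,0],[-20,0,0],[-24,0,0],[-28,0,0],[-31,0,0],[-31,0,0],[-31,0,0]],"twist":[0,0,0,0,0,0,0,0,0,0],"claw":[-1,-1,-1,-1,-1,-1,-1,-1,-1,-1]}' 60; python3 -c "
from h import *
go(P(-65,0,540))"
```

```text
t: 0.93
tcp_pos: [0.2634, -0.5671, 0.5433]
tool_rot: [0.691, 0.151, -0.69, 0.154]
force: [-0.5, -0.2, 0.7]
finger_gap: -0.001
t 0.93 tcp [ 0.2634 -0.5671  0.5433] press [671.6 -93.2 543.3] F [-0.5 -0.2  0.7] gap -0.001 q [-1.31  0.36  0.89  0.    1.89 -0.18]
[[ 0.001  0.421 -0.907]
 [-0.004 -0.907 -0.421]
 [-1.     0.004  0.001]]
cm in tool: [  0.08 -49.4  -55.44]
twist for y||guide+0*pi 0.7170973967522438
twist for y||guide+0.5*pi -0.8536989300426527
twist for y||guide+1*pi -2.424495256837549
twist for y||guide+1.5*pi 2.287893723547141
```

```bash
python3 -m jog '{"linear":[[0,-2.5,-2.8],[0,-5,-5.6],[0,-7.5,-8.4],[0,-10,-11.2],[0,-12.5,-14],[0,-15,-16.8],[0,-17.5,-19.6],[0,-20,-22.4],[0,-22.5,-25.2],[0,-25,-28],[0,-27.5,-30.8],[0,-30,-33.6],[0,-32.5,-36.4],[0,-35,-39.2],[0,-37.5,-42],[0,-40,-44.9],[0,-42.5,-47.7],[0,-45,-50.5],[0,-47.5,-53.3],[0,-49.4,-55.4]],"twist":[0,0,0,0,-0.06,-0.12,-0.18,-0.24,-0.3,-0.36,-0.42,-0.48,-0.54,-0.6,-0.66,-0.72,-0.78,-0.82,-0.854,-0.854],"claw":[-1,-1,-1,-1,-1,-1,-1,-1,-1,-1,-1,-1,-1,-1,-1,-1,-1,-1,-1,-1]}'; python3 -c "
from h import *
go(P(-65,0,90))"
```

```text
t: 2.6
tcp_pos: [0.5576, 0.1174, 0.5382]
tool_rot: [-0.563, -0.427, 0.566, -0.424]
force: [0.8, 0.0, 1.5]
finger_gap: 0.005
t 2.6 tcp [0.5576 0.1174 0.5382] press [-67.7  -1.3 538.2] F [0.8 0.  1.5] gap 0.005 q [0.01 0.26 1.04 0.   1.84 0.29]
[[-0.005  0.961 -0.275]
 [ 0.001 -0.275 -0.961]
 [-1.    -0.005  0.001]]
cm in tool: [44.82  0.37  0.24]
twist for y||guide+0*pi 1.5741147490666678
twist for y||guide+0.5*pi 0.0033184222717714817
twist for y||guide+1*pi -1.567477904523125
twist for y||guide+1.5*pi -3.1382742313180216
```

```bash
python3 -m jog '{"linear":[[4,0,0],[8,0,0],[12,0,0],[16,0,0],[20,0,0],[24,0.1,0.1],[28,0.1,0.1],[32,0.1,0.1],[36,0.2,0.2],[39,0.2,0.2],[42,0.2,0.2],[44,0.2,0.2],[45,0.2,0.2],[45,0.2,0.2]],"twist":[0,0,0,0,0,0,0,0,0,0,0,0,0,0],"claw":[-1,-1,-1,-1,-1,-1,-1,-1,-1,-1,-1,-1,-1,-1]}'; python3 -c "
from h import *
go(P(-65,0,52))
for n in('scene','top'): 
    snap(n,n+'1.png')
a=cv2.imread('pics/scene1.png')[120:330,130:380]; b=cv2.imread('pics/top1.png')[150:300,180:400]
cv2.imwrite('pics/s1z.png',cv2.resize(a,None,fx=2.8,fy=2.8,interpolation=2));cv2.imwrite('pics/t1z.png',cv2.resize(b,None,fx=3.4,fy=3.4,interpolation=2))"
```

```text
t: 3.77
tcp_pos: [0.5554, 0.112, 0.0876]
tool_rot: [-0.563, -0.427, 0.568, -0.423]
force: [0.4, 0.4, 0.2]
finger_gap: 0.002
t 3.77 tcp [0.5554 0.112  0.0876] press [-61.9  -1.9  87.6] F [0.4 0.4 0.2] gap 0.002 q [ 0.    0.66  1.69 -0.    0.8   0.28]
[[-0.009  0.96  -0.278]
 [-0.    -0.278 -0.96 ]
 [-1.    -0.009  0.003]]
cm in tool: [ 3.56  0.22 -0.31]
twist for y||guide+0*pi 1.5709136810188227
twist for y||guide+0.5*pi 0.00011735422392611383
twist for y||guide+1*pi -1.5706789725709704
twist for y||guide+1.5*pi -3.141475299365867
```

View pics/s1z.png

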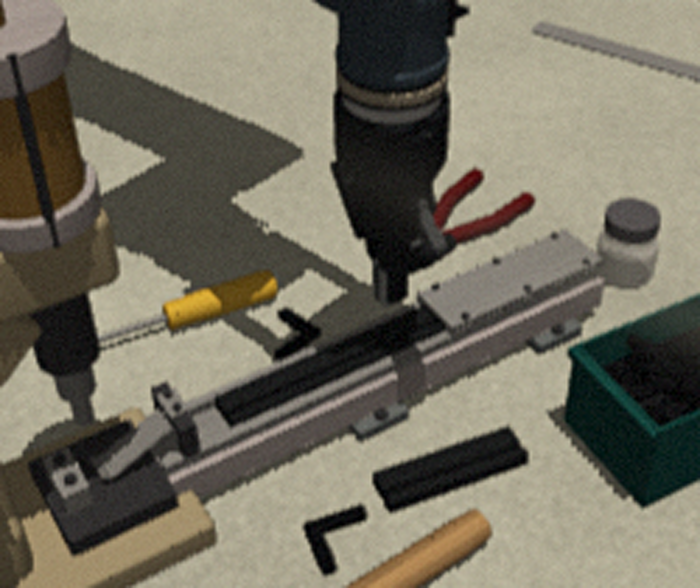

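View pics/t1z.png

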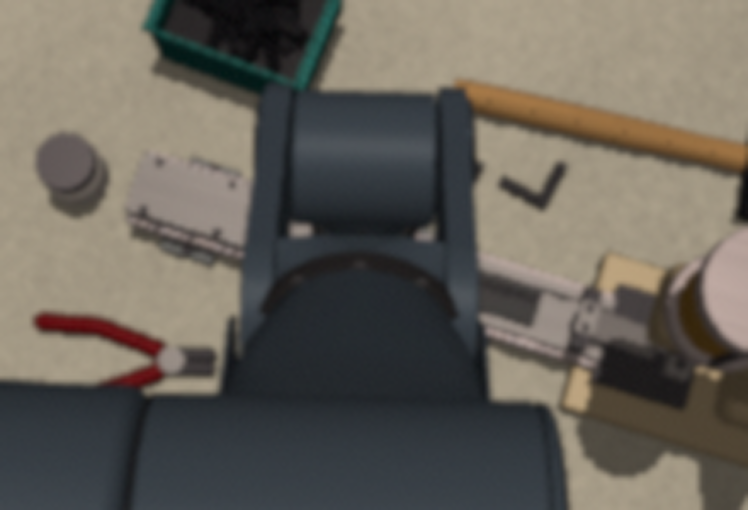

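The scene view shows the closed tips over the bar's rear open part, at about (390,300) in the zoom, just ahead of the cover and clear of everything. I'll move back 8 mm and go down near the surface.

```bash
python3 -m jog '{"linear":[[0.5,0.2,-0.4],[1,0.2,-0.8],[2,0.2,-0.8],[2.8,0.2,-0.8],[3.2,0.2,-0.8],[3.2,0.2,-0.8],[3.2,0.2,-0.8]],"twist":[0,0,0,0,0,0,0],"claw":[-1,-1,-1,-1,-1,-1,-1]}' 100; python3 -c "
from h import *
go(P(-70,0,52))"
```

```text
t: 4.45
tcp_pos: [0.5628, 0.1192, 0.0588]
tool_rot: [-0.565, -0.425, 0.566, -0.425]
force: [0.4, -1.0, 0.6]
finger_gap: -0.003
t 4.45 tcp [0.5628 0.1192 0.0588] press [-70.9   3.2  58.8] F [ 0.4 -1.   0.6] gap -0.003 q [ 0.01  0.71  1.69 -0.    0.75  0.3 ]
[[-0.001  0.96  -0.278]
 [-0.    -0.278 -0.96 ]
 [-1.    -0.001  0.   ]]
cm in tool: [ 0.68 -0.32  0.09]
twist for y||guide+0*pi 1.5710211950582722
twist for y||guide+0.5*pi 0.0002248682633756438
twist for y||guide+1*pi -1.5705714585315214
twist for y||guide+1.5*pi -3.141367785326418
```

```bash
python3 -m jog '{"linear":[[0.2,-0.3,0],[0.4,-0.3,0],[0.5,-0.3,0],[0.6,-0.3,0],[0.7,-0.3,0],[0.7,-0.3,0],[0.7,-0.3,0]],"twist":[0,0,0,0,0,0,0],"claw":[-1,-1,-1,-1,-1,-1,-1]}' ; python3 -c "
from h import *
st()"
```

```text
t: 5.03
tcp_pos: [0.5604, 0.1201, 0.0523]
tool_rot: [0.565, 0.425, -0.565, 0.425]
force: [0.1, -0.1, -0.7]
finger_gap: 0.001
t 5.03 tcp [0.5604 0.1201 0.0523] press [-71.    0.6  52.3] F [ 0.1 -0.1 -0.7] gap 0.001 q [ 0.02  0.72  1.7  -0.    0.73  0.3 ]
[[ 0.     0.961 -0.278]
 [-0.    -0.278 -0.961]
 [-1.     0.    -0.   ]]
```

```bash
python3 -m jog '{"linear":[[0.1,0,0],[0.15,0,0],[0.2,0,0],[0.2,0,0],[0.2,0,0]],"twist":[0,0,0,0,0],"claw":[-1,-1,-1,-1,-1]}' ; python3 -c "
from h import *
st()"
```

```text
t: 5.45
tcp_pos: [0.5614, 0.1201, 0.0521]
tool_rot: [0.566, 0.424, -0.564, 0.425]
force: [-1.1, -0.3, 8.9]
finger_gap: -0.004
t 5.45 tcp [0.5614 0.1201 0.0521] press [-71.4   1.6  52.1] F [-1.1 -0.3  8.9] gap -0.004 q [ 0.02  0.72  1.7  -0.    0.73  0.3 ]
[[ 0.003  0.961 -0.278]
 [ 0.    -0.278 -0.961]
 [-1.     0.003 -0.001]]
```

Contact is at 52 mm as expected, with about 5 N/mm of compliance. I'll press to about 21 N.

```bash
python3 -m jog '{"linear":[[0.1,0,0],[0.2,0,0],[0.24,0,0],[0.24,0,0],[0.24,0,0]],"twist":[0,0,0,0,0],"claw":[-1,-1,-1,-1,-1]}' ; python3 -c "
from h import *
st()"
```

```text
t: 5.87
tcp_pos: [0.5616, 0.1201, 0.052]
tool_rot: [0.566, 0.424, -0.564, 0.426]
force: [-5.0, -0.5, 25.0]
finger_gap: 0.003
t 5.87 tcp [0.5616 0.1201 0.052 ] press [-71.4   1.8  52. ] F [-5.  -0.5 25. ] gap 0.003 q [ 0.02  0.72  1.7  -0.    0.72  0.3 ]
[[ 0.004  0.961 -0.278]
 [-0.    -0.278 -0.961]
 [-1.     0.004 -0.001]]
```

```bash
python3 -m jog '{"linear":[[-0.04,0,0],[-0.04,0,0.2],[-0.04,0,0.5],[-0.04,0,0.8],[-0.04,0,1.1],[-0.04,0,1.4],[-0.04,0,1.7],[-0.04,0,2.0],[-0.04,0,2.0],[-0.04,0,2.0]],"twist":[0,0,0,0,0,0,0,0,0,0],"claw":[-1,-1,-1,-1,-1,-1,-1,-1,-1,-1]}' ; python3 -c "
from h import *
st()
snap('scene','scene2.png')
a=cv2.imread('pics/scene2.png')[190:330,130:360]; cv2.imwrite('pics/s2z.png',cv2.resize(a,None,fx=3.4,fy=3.4,interpolation=2))"
```

```text
t: 6.7
tcp_pos: [0.5562, 0.1015, 0.052]
tool_rot: [0.567, 0.424, -0.564, 0.425]
force: [-3.2, 2.4, 22.3]
finger_gap: -0.002
t 6.7 tcp [0.5562 0.1015 0.052 ] press [-52.    1.8  52. ] F [-3.2  2.4 22.3] gap -0.002 q [-0.02  0.71  1.72  0.    0.71  0.26]
[[ 0.004  0.96  -0.279]
 [ 0.001 -0.279 -0.96 ]
 [-1.     0.004 -0.002]]
```

View pics/s2z.png

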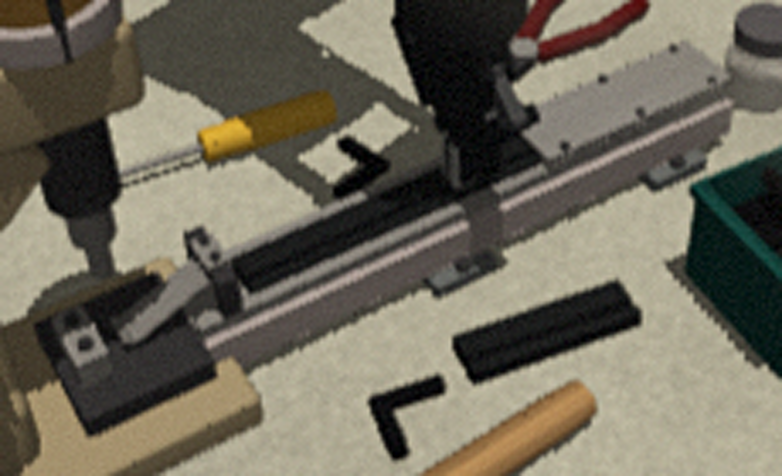

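The bar follows: its nose edge moved from about (263,243) to (235,262) in the zoom. I'll carry on in steps and watch the force.

```bash
python3 -m jog '{"linear":[[0,0,0.3],[0,0,0.6],[0,0,0.9],[0,0,1.2],[0,0,1.5],[0,0,1.8],[0,0,2.1],[0,0,2.4],[0,0,2.7],[0,0,3],[0,0,3.3],[0,0,3.6],[0,0,4],[0,0,4],[0,0,4]],"twist":[0,0,0,0,0,0,0,0,0,0,0,0,0,0,0],"claw":[-1,-1,-1,-1,-1,-1,-1,-1,-1,-1,-1,-1,-1,-1,-1]}' ; python3 -c "
from h import *
s,R=st(); print(s['force']@DIR)"
```

```text
t: 8.0
tcp_pos: [0.545, 0.0628, 0.052]
tool_rot: [0.567, 0.424, -0.564, 0.426]
force: [-3.4, 1.7, 23.6]
finger_gap: 0.002
t 8.0 tcp [0.545  0.0628 0.052 ] press [-11.8   1.8  52. ] F [-3.4  1.7 23.6] gap 0.002 q [-0.09  0.7   1.76  0.    0.68  0.19]
[[ 0.004  0.96  -0.279]
 [ 0.    -0.279 -0.96 ]
 [-1.     0.004 -0.002]]
-0.6771058671790332
```

```bash
python3 -m jog '{"linear":[[-0.01,0,0.2],[-0.02,0,0.5],[-0.02,0,0.8],[-0.02,0,1.1],[-0.02,0,1.4],[-0.02,0,1.7],[-0.02,0,2.0],[-0.02,0,2.3],[-0.02,0,2.6],[-0.02,0,2.6],[-0.02,0,2.6]],"twist":[0,0,0,0,0,0,0,0,0,0,0],"claw":[-1,-1,-1,-1,-1,-1,-1,-1,-1,-1,-1]}' ; python3 -c "
from h import *
s,R=st(); print(s['force']@DIR)
snap('scene','scene3.png')
a=cv2.imread('pics/scene3.png')[190:330,130:360]; cv2.imwrite('pics/s3z.png',cv2.resize(a,None,fx=3.4,fy=3.4,interpolation=2))"
```

```text
t: 8.92
tcp_pos: [0.5382, 0.0392, 0.052]
tool_rot: [0.568, 0.424, -0.564, 0.425]
force: [-2.6, 7.6, 22.6]
finger_gap: -0.001
t 8.92 tcp [0.5382 0.0392 0.052 ] press [12.8  1.8 52. ] F [-2.6  7.6 22.6] gap -0.001 q [-0.14  0.69  1.79  0.    0.66  0.14]
[[ 0.005  0.96  -0.28 ]
 [ 0.002 -0.28  -0.96 ]
 [-1.     0.005 -0.004]]
-6.558787261580905
```

View pics/s3z.png

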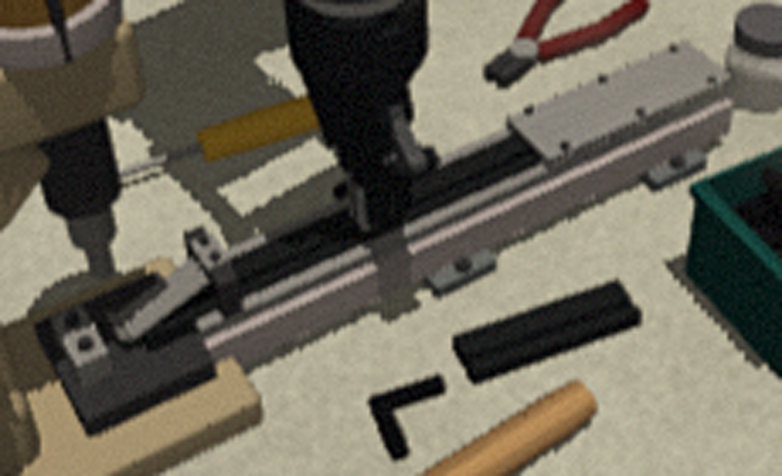

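The bar's end is now under the leaf (zoom about 140,340) and the drag is 6.6 N as expected. About 24 mm is left, so I'll push on until the stop shows in the force.

```bash
python3 -m jog '{"linear":[[0,0,0.3],[0,0,0.5],[0,0,0.7],[0,0,0.9],[0,0,1.1],[0,0,1.3],[0,0,1.5],[0,0,1.7],[0,0,1.9],[0,0,1.9]],"twist":[0,0,0,0,0,0,0,0,0,0],"claw":[-1,-1,-1,-1,-1,-1,-1,-1,-1,-1]}' ; python3 -c "
from h import *
s,R=st(); print(s['force']@DIR)"
```

```text
t: 9.8
tcp_pos: [0.5327, 0.0203, 0.0519]
tool_rot: [0.567, 0.424, -0.564, 0.425]
force: [-3.3, 5.8, 23.7]
finger_gap: -0.001
t 9.8 tcp [0.5327 0.0203 0.0519] press [32.5  1.8 51.9] F [-3.3  5.8 23.7] gap -0.001 q [-0.17  0.69  1.8   0.    0.65  0.11]
[[ 0.005  0.96  -0.279]
 [ 0.001 -0.279 -0.96 ]
 [-1.     0.004 -0.002]]
-4.68299924939787
```

```bash
python3 -m jog '{"linear":[[-0.01,0,0.1],[-0.02,0,0.25],[-0.02,0,0.4],[-0.02,0,0.5],[-0.02,0,0.6],[-0.02,0,0.6]],"twist":[0,0,0,0,0,0],"claw":[-1,-1,-1,-1,-1,-1]}' ; python3 -c "
from h import *
s,R=st(); print(s['force']@DIR)
snap('scene','scene4.png')
a=cv2.imread('pics/scene4.png')[190:330,130:360]; cv2.imwrite('pics/s4z.png',cv2.resize(a,None,fx=3.4,fy=3.4,interpolation=2))"
```

```text
t: 10.3
tcp_pos: [0.5319, 0.0167, 0.052]
tool_rot: [0.569, 0.424, -0.563, 0.424]
force: [0.4, 14.9, 20.2]
finger_gap: -0.004
t 10.3 tcp [0.5319 0.0167 0.052 ] press [36.1  2.1 52. ] F [ 0.4 14.9 20.2] gap -0.004 q [-0.18  0.69  1.81  0.01  0.64  0.1 ]
[[ 0.007  0.96  -0.281]
 [ 0.004 -0.281 -0.96 ]
 [-1.     0.006 -0.006]]
-14.388246154856043
```

View pics/s4z.png

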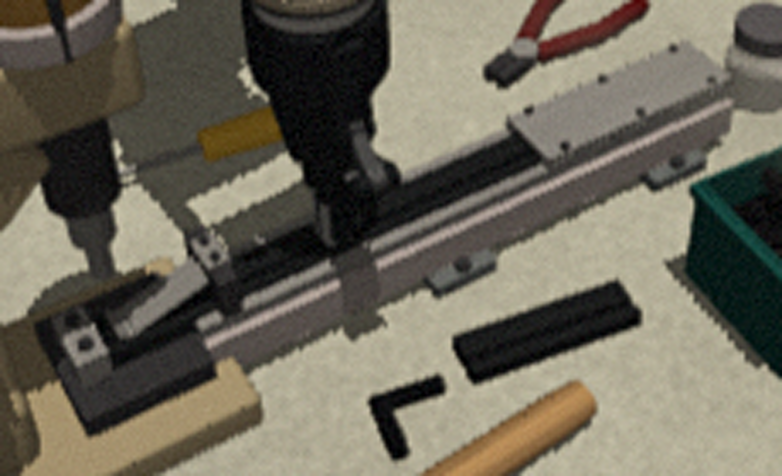

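The resistance rose to 14 N after 107.5 mm of travel, and the bar's end looks to be at the stop (zoom about 105,345). I'll push a little more to confirm.

```bash
python3 -m jog '{"linear":[[0.03,0,0.1],[0.03,0,0.2],[0.03,0,0.3],[0.03,0,0.4],[0.03,0,0.5],[0.03,0,0.6],[0.03,0,0.6]],"twist":[0,0,0,0,0,0,0],"claw":[-1,-1,-1,-1,-1,-1,-1]}' ; python3 -c "
from h import *
s,R=st(); print(s['force']@DIR)
snap('scene','scene5.png')
a=cv2.imread('pics/scene4.png')[260:330,130:230];b=cv2.imread('pics/scene5.png')[260:330,130:230]
cv2.imwrite('pics/s5z.png',cv2.convertScaleAbs(cv2.resize(np.vstack([a,b]),None,fx=4.2,fy=4.2,interpolation=2),alpha=1.8))"
```

```text
t: 10.93
tcp_pos: [0.5311, 0.0111, 0.052]
tool_rot: [0.569, 0.423, -0.563, 0.425]
force: [1.6, 17.0, 21.5]
finger_gap: -0.001
t 10.93 tcp [0.5311 0.0111 0.052 ] press [41.8  2.8 52. ] F [ 1.6 17.  21.5] gap -0.001 q [-0.19  0.68  1.81  0.01  0.64  0.08]
[[ 0.009  0.96  -0.281]
 [ 0.004 -0.282 -0.96 ]
 [-1.     0.007 -0.007]]
-16.77619264510564
```

View pics/s5z.png

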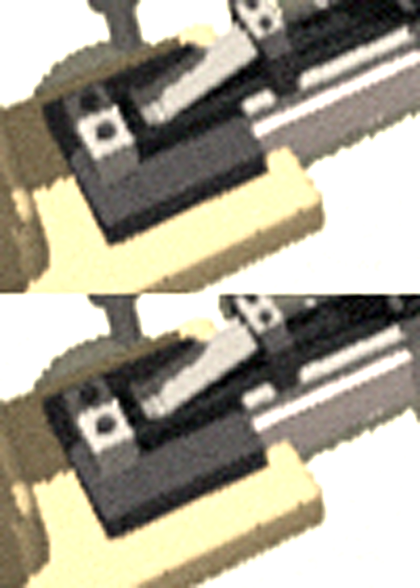

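The tips now slip at full friction: 16.8 N along the guide under 21.5 N of press, so mu is about 0.78. The two views show the bar unmoved, so it's home. I'll lift straight up, then back off from the head.

```bash
python3 -m jog '{"linear":[[-0.3,0,0],[-1,0,0],[-2,0,0],[-3,0,-1],[-5,0,-3],[-8,0,-6],[-11,0,-8],[-14,0,-10],[-17,0,-12],[-20,0,-12],[-23,0,-12],[-26,0,-12],[-26,0,-12],[-26,0,-12]],"twist":[0,0,0,0,0,0,0,0,0,0,0,0,0,0],"claw":[-1,-1,-1,-1,-1,-1,-1,-1,-1,-1,-1,-1,-1,-1]}' ; python3 -c "
from h import *
s,R=st()
snap('scene','scene6.png'); snap('top','top6.png')
f='scene6.png';im=cv2.imread('pics/'+f)
cv2.imwrite('pics/s6z.png',cv2.convertScaleAbs(cv2.resize(im[190:330,130:360],None,fx=3.4,fy=3.4,interpolation=2),alpha=1.6))
d=cv2.absdiff(im,cv2.imread('pics/scene0.png')); cv2.imwrite('pics/d6.png',np.hstack([im,]))"
```

```text
t: 12.15
tcp_pos: [0.5619, 0.1226, 0.3108]
tool_rot: [0.567, 0.424, -0.564, 0.426]
force: [-0.2, -0.8, -0.4]
finger_gap: 0.004
t 12.15 tcp [0.5619 0.1226 0.3108] press [-73.9   1.4 310.8] F [-0.2 -0.8 -0.4] gap 0.004 q [ 0.02  0.38  1.46 -0.    1.3   0.3 ]
[[ 0.005  0.96  -0.279]
 [-0.    -0.279 -0.96 ]
 [-1.     0.004 -0.001]]
```

View pics/s6z.png

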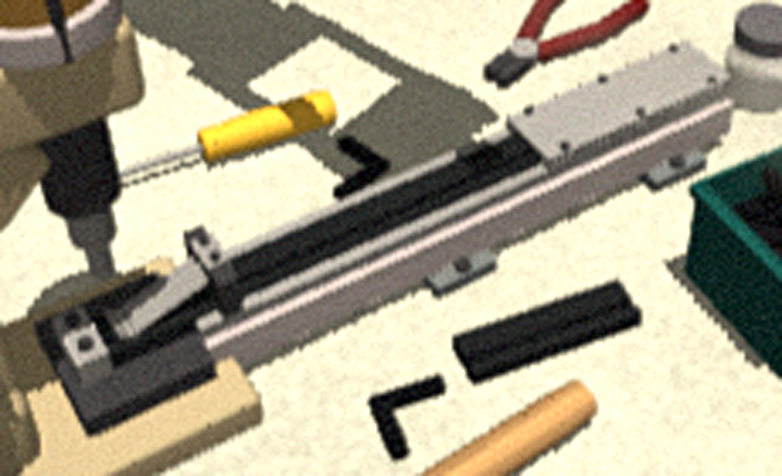

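View pics/top6.png

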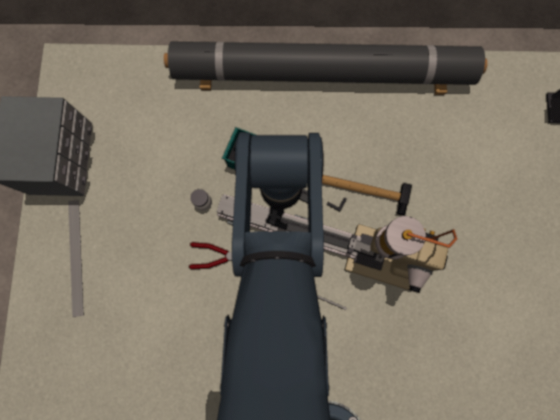

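The bar lies flat under the leaf up to the stop block (zoom about 105,345), the hand is clear, and the surrounding parts are unmoved. One last close-up comparison before handing in.

```bash
python3 -c "
from h import *
a=cv2.imread('pics/scene5.png')[275:310,135:200];b=cv2.imread('pics/scene6.png')[275:310,135:200]
print(proj('scene6.png',P(185,15,52))-[135,275],proj('scene6.png',P(185,-15,52))-[135,275])
cv2.imwrite('pics/s7z.png',cv2.convertScaleAbs(cv2.resize(np.vstack([a,b]),None,fx=8,fy=8,interpolation=2),alpha=2.5))"
```

```text
[25.52934532 19.93900922] [19.59628446  9.32945149]
```

View pics/s7z.png

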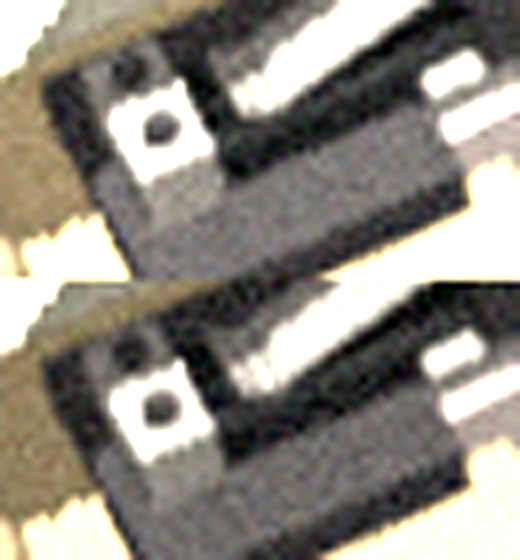

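The bar end meets the stop block (about 215,150 and 215,430) the same way before and after the release, with no visible gap.

```bash
python3 -c "
from h import *
print(manip.sign_off())"
```

```text
the job is handed in; nothing more can be done
None
```

The bar is fed home against the end stop, lying flat in its guide under the leaf spring. I handed the job in at about 12 s with the hand clear, 0.31 m above the table. No verdict was reported.

I pressed the shut fingertips on the bar's top at press x of about −71 mm and slid it about 107.5 mm. The press force read 20 to 24 N between steps; it read 25 N for a moment before the slide began.

**Final checks:**
- **Spring:** the drag along the guide rose to about 6.6 N as the bar's end went under the leaf, close to the expected 7 N.
- **Stop:** after that travel, against the roughly 108 mm I measured from the images, the resistance rose to 16.8 N. The fingertips then slipped, as expected once the bar is home.
- **After release:** the pictures show no gap at the stop and no movement of the bar. In the scene camera's close-up of the guide, the tools and parts in view stayed put. The arm hid some of them from the top camera at the end, so I could not confirm those from above.
- **Disagreement:** the two cameras differed by up to about 6 mm on single points. With those averaged, the fitted model matched both pictures to within about 3 mm.

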